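# Sort the last clutch parts into their bins

## Robot

A 6-joint arm with a two-finger parallel gripper is mounted at the origin on a cart in front of the work surface, level with it; the furniture and walls round the work are solid. World frame = base frame: x ahead of the robot, y to its left, z up, the work surface at z = 0. Lengths are in m, angles in rad, forces in N, time in s.
With the tool pointing down it reaches from about 0.25 to 0.775 m from the base axis. Payload 8.9 kg.
Tool frame: the origin (TCP) lies on the mounting face of the last link; the fingertips stand 173 mm ahead of it and the grasp point (between the pads) lies 155 mm ahead of it (r.tcp_to_tips is the distance from the TCP to the fingertips, in m); y points along the fingers, x is the direction in which the jaws open and shut, and the axes are right-handed (so a half turn about y gives the same grasp; the last joint's range is limited). The gripper opens to 85 mm and grips with 20 to 120 N. Pads are 22 mm wide; open, the fingers measure 114 mm over their backs; the gripper's body (76 mm by 85 mm) begins 54 mm behind the grasp point. The pads swing forward as they close: fully open they stand 13 mm farther back than shut.
Start: joints at [-1.273, 0.291, -0.153, 1.127, 0, 1.431], TCP at [0.222, -0.476, 0.405] pointing down, gripper open.
Joint ranges: [-2.52, 2.52], [-0.91, 1.74], [-1.3, 1.37], [-1.96, 2.02], [-1.52, 1.47], [-3.14, 3.14]. Speed limits (rad/s): [2.22, 2.22, 2.79, 3.14, 3.14, 3.14].

## Interface

Orientations are given as a rotation vector (axis times angle).
In Python, from rig import r, get_image, calibration, sign_off, boxes_of, regions_of, monitor gives the robot as it stands. Calls block until the motion is done:
- r.move_to(position, orientation): joint-space move of the TCP to a pose.
- r.servo_line(position, rot=None, v=0.15): straight line of the TCP; rot=None keeps the orientation; v is the mean speed in m/s.
- r.movej(angles): joint-space move.
- r.gripper_open() and r.clamp(): open the fingers fully, or close them until they stop; the grip force is fixed at half the most.
- r.wait(seconds).
- r.solve_ik(position, orientation): joint angles nearest the present ones, or None.
- get_image(name): name is "scene" or "top"; returns (picture, depth): 384x512x3 uint8, blue, green, red; 384x512 float32, m along the optical axis (not along the pixel's ray), 0 where there is no reading.
- calibration(name): a dict with "camera_matrix" (3x3 intrinsics, pixels), "world_to_cam" (4x4, takes a point from world to camera coordinates). Camera axes: x right, y up, looking along -z (the intrinsics and any distortion apply to the point x, -y, -z); pixel columns grow to the right and rows downward; lengths in m; the calibration is good to about 2 mm. A picture is of the moment at which its call begins. calibration takes no time and is no camera call.
A pose or a line that the arm cannot do raises r.PlanningError and nothing moves.
- sign_off(): hands the job in, once; it reports no verdict.
Trained networks look in the newest picture that a camera, given by its name, has taken for a name from the list of things; names that differ only in an ending like _2 or _b are one class to them, and where a whole thing is asked for, a point or a joint stands for the part that bears it (a point fixed in the world has none). Each returns a list of dicts, best first, with "p" (0 to 1); they miss things now and then, are a little off and sometimes report something else, mostly with a low value. They report only what shows in the picture. A call takes as long as a camera call. They do not tell look-alikes from the thing itself.
- boxes_of(camera, query): "box" ([left, top, right, bottom] as shares, 0 to 1, of the picture: columns of its width, rows of its height, round what is visible of it).
- regions_of(camera, query): "mask" (384x512 bool, what is visible of it) and "box" ([left, top, right, bottom] as shares, 0 to 1, of the picture: columns of its width, rows of its height, round what is visible of it).
Readings, each from a call of its own:
- monitor.read_time(): time.
- monitor.read_joint_pos(): joint angles.
- monitor.read_qd(): joint speeds.
- monitor.read_joint_efforts(): joint torques, N m.
- monitor.read_position(): TCP position.
- monitor.read_tool_rot(): TCP orientation.
- monitor.read_force(): force on the tool from outside, world axes, zero at the start.
- monitor.read_ft_torque(): the same for the moment, N m.
- monitor.read_opening(): finger opening in m.
Only numpy, scipy, OpenCV 4.12 (cv2) and the standard library are available. Lean on these libraries where they do the work, as an engineer would, in place of code of your own. Each camera call takes 0.05 s, during which the arm holds its last target. There are 200 camera calls.

## Task

Two clutch parts still lie on the bench between the two blue parts bins: a round release bearing and a brown lining pad. Put each of them into the bin that already holds a part of its kind, and let go of it there.

Things in the scene. Friction and masses are not known exactly. Their poses are not given: they have to be found in the camera images.
- bearing_center (a point): Centre of the release bearing to be sorted: a dark grey steel ring lying flat, 48 mm outer diameter, body 16 mm high with a slightly raised inner ring (18 mm in all). This point is on its axis, 8 mm above its underside; z is up, its yaw does not matter. Grip across the outer ring. About 0.26 kg.
- pad_center (a point): Centre of the lining pad to be sorted: a brown friction block on a steel back plate, lying flat with the plate down; 40 mm along its x, 61 mm along its y and 5 mm thick, the block on it 34 by 56 mm; 14 mm high in all. This point is 7 mm above its underside; z is up. Grip across its 40 mm width (its x). About 0.28 kg.
- bearing_bin: Blue open bin for bearings. Fixed; 200 mm (x) by 160 mm (y), walls 40 mm high and 4 mm thick, floor 4 mm. Origin: centre of its underside; z up, x away from the robot (within 0.2 rad). A bearing (42 mm across, 20 mm high) lies loose in its +x half, 55 mm from the middle; the -x half is empty. On the left or the right; the bins differ only in what they hold.
- lining_bin: Blue open bin for linings. Fixed; 200 mm (x) by 160 mm (y), walls 40 mm high and 4 mm thick, floor 4 mm. Origin: centre of its underside; z up, x away from the robot (within 0.2 rad). A brown lining pad (40 by 65 by 14 mm, long side along the bin's y) lies loose in its +x half, 55 mm from the middle; the -x half is empty. On the left or the right.
There are look-alikes about, which are no part of the job. Leave any turquoise look-alike of the part that bears bearing_center alone. Leave any pink look-alike of the part that bears pad_center alone.

How it is judged:
At the end, for the whole second after the job is handed in: The bearing's centre is within 85 mm (bin's x) and 65 mm (bin's y) of the middle of the bin that holds the other bearing, and below that bin's rim (less than 36 mm above its underside); likewise the lining pad in the bin that holds the other pad. Both stay so for a second after being released (x of bearing_center in the frame of bearing_bin between -0.085 and 0.085 m and y of bearing_center in the frame of bearing_bin between -0.065 and 0.065 m and z of bearing_center in the frame of bearing_bin between 0 and 0.036 m and x of pad_center in the frame of lining_bin between -0.085 and 0.085 m and y of pad_center in the frame of lining_bin between -0.065 and 0.065 m and z of pad_center in the frame of lining_bin between 0 and 0.036 m); the robot touches nothing.
It also fails if it takes over 51 s, if anything falls off the work surface, if the arm or the gripper's body presses on something with over 40 N, if the wrist force passes 120 N, or if a joint passes its speed limit or range.

## Working session

There is one attempt and no reset: what is moved stays moved. The work goes in short steps, each a Python script; the robot and the scene stay as the last script left them, time stands still between calls to the robot, and variables do not carry over. Pictures are saved under pics/ and viewed, about 8 in all and at most 12, crops included, and the job is handed in when it is done.

```bash
mkdir -p pics; ls; cat > h.py <<'E'
import numpy as np, cv2
from rig import *
def pts(cam, depth):
    c=calibration(cam); K=np.array(c["camera_matrix"]); T=np.linalg.inv(np.array(c["world_to_cam"]))
    v,u=np.mgrid[0:depth.shape[0],0:depth.shape[1]]
    x=(u-K[0,2])/K[0,0]*depth; y=(v-K[1,2])/K[1,1]*depth
    return np.stack([x,-y,-depth],-1)@T[:3,:3].T+T[:3,3]
E
python3 - <<'E'
from h import *
for cam in("scene","top"):
    im,d=get_image(cam); cv2.imwrite(f"pics/{cam}0.png",im); P=pts(cam,d)
    print(cam,[k for k in calibration(cam)],np.linalg.inv(np.array(calibration(cam)["world_to_cam"]))[:3,3])
    for q in("bearing_center","pad_center","bearing_bin","lining_bin"):
        for g in regions_of(cam,q):
            m=g["mask"]&(d>0); p=P[m]
            b=np.array(g["box"])*[512,384,512,384]
            print(q,round(g["p"],2),b.round(),np.median(p,0).round(3),p.min(0).round(3),p.max(0).round(3),im[m].mean(0).round())
print(monitor.read_time(), monitor.read_tool_rot())
E
```

```text
pics
scene ['camera_matrix', 'world_to_cam'] [ 0.0573001  -0.77125365  0.54028724]
bearing_bin 0.62 [170. 136. 221. 178.] [0.422 0.329 0.014] [ 0.202 -0.413 -0.813] [1.13  2.331 0.348] [193.  97.  38.]
lining_bin 0.7 [272. 221. 399. 308.] [ 0.522 -0.328  0.008] [ 0.398 -0.388 -0.003] [ 0.651 -0.175  0.042] [189.  94.  36.]
top ['camera_matrix', 'world_to_cam'] [0.37828066 0.00257965 1.16929223]
bearing_center 0.61 [307. 154. 324. 172.] [ 0.511 -0.149  0.015] [ 0.488 -0.172 -0.001] [ 0.535 -0.126  0.023] [134. 138.  39.]
bearing_center 0.58 [269. 150. 293. 170.] [ 0.528 -0.067  0.015] [ 0.504 -0.09  -0.002] [ 0.553 -0.044  0.023] [88. 94. 97.]
pad_center 0.87 [194. 172. 214. 201.] [0.462 0.124 0.012] [ 0.433  0.104 -0.006] [0.492 0.146 0.018] [147. 121. 209.]
pad_center 0.71 [205. 133. 232. 153.] [0.569 0.079 0.011] [ 0.551  0.048 -0.007] [0.592 0.109 0.019] [ 85.  96. 104.]
pad_center 0.59 [252. 217. 270. 241.] [ 0.358 -0.019  0.012] [ 0.328 -0.041 -0.001] [0.386 0.001 0.018] [150. 124. 215.]
bearing_bin 0.75 [ 89. 145. 163. 233.] [0.459 0.305 0.004] [ 0.358  0.208 -0.005] [0.569 0.38  0.047] [170.  87.  34.]
lining_bin 0.89 [344. 120. 421. 208.] [ 0.502 -0.31   0.005] [ 0.402 -0.403 -0.009] [ 0.609 -0.22   0.047] [165.  89.  43.]
0.5 [-1.38469407  0.88175883 -0.88170025]
```

```bash
python3 -c "
import cv2
for c in('scene','top'): print(cv2.imread(f'pics/{c}0.png').shape)"
```

```text
(384, 512, 3)
(384, 512, 3)
```

View pics/top0.png

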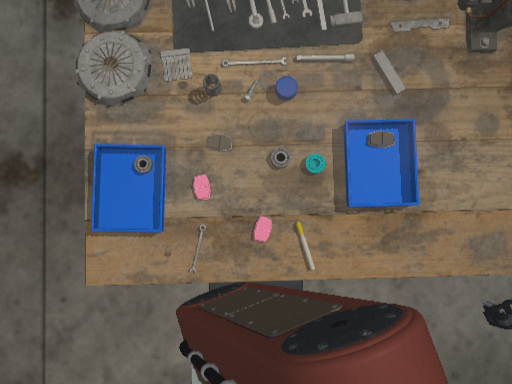

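View pics/scene0.png

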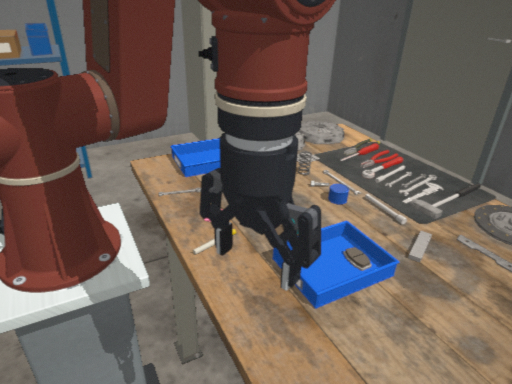

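Top view: the left bin (128,188) holds a bearing and the right bin (381,164) holds a pad. The part bearing is at (280,159), next to the turquoise ring (316,163). The part pad is at (219,143), and there are pink look-alikes at (202,187) and (262,229). In the scene view the gripper hides the parts.

Next I refine the poses by casting the mask pixels onto known heights.

```bash
cat >> h.py <<'E'
from scipy.spatial.transform import Rotation as Ro
def onplane(cam,uv,z):
    c=calibration(cam); K=np.array(c["camera_matrix"]); T=np.linalg.inv(np.array(c["world_to_cam"]))
    uv=np.atleast_2d(uv).astype(float)
    d=np.stack([(uv[:,0]-K[0,2])/K[0,0],-(uv[:,1]-K[1,2])/K[1,1],-np.ones(len(uv))],-1)@T[:3,:3].T
    o=T[:3,3]; return (o+d*((z-o[2])/d[:,2])[:,None])[:,:2]
def fit(mask,z):
    v,u=np.nonzero(mask); p=onplane("top",np.stack([u,v],-1),z)
    (c,s,a)=cv2.minAreaRect((p*1000).astype(np.float32))
    w,V=np.linalg.eigh(np.cov(p.T)); l=V[:,1]
    return dict(mean=p.mean(0).round(4),rc=np.round(np.array(c)/1000,4),size=np.round(s,1),rang=round(a,1),longdir=round(float(np.degrees(np.arctan2(l[1],l[0])))%180,1),std=np.sqrt(w).round(4))
def rot(yaw): # jaw direction at yaw, fingers down
    x=np.array([np.cos(yaw),np.sin(yaw),0]); y=np.array([0,0,-1.])
    return Ro.from_matrix(np.stack([x,y,np.cross(x,y)],1)).as_rotvec()
E
python3 - <<'E'
from h import *
im,d=get_image("top"); P=pts("top",d)
for q,z in(("bearing_center",.016),("pad_center",.012)):
    for g in regions_of("top",q): print(q,round(g["p"],2),im[g["mask"]].mean(0).round(),fit(g["mask"],z))
hsv=cv2.cvtColor(im,cv2.COLOR_BGR2HSV)
blue=cv2.inRange(hsv,(105,120,40),(125,255,255))
n,L,S,C=cv2.connectedComponentsWithStats(blue)
for i in range(1,n):
    if S[i,4]>1500: print("bin",S[i],fit(L==i,.04))
print(Ro.from_rotvec(monitor.read_tool_rot()).as_matrix().round(2),r.tcp_to_tips)
for m,n in(((280,159),"bearing"),((219,143),"pad")):
    u,v=m; print(n, np.median(P[v-3:v+4,u-3:u+4].reshape(-1,3),0).round(3))
t=cv2.resize(im[110:250,80:430],None,fx=2.2,fy=2.2,interpolation=cv2.INTER_CUBIC); cv2.imwrite("pics/crop1.png",t)
E
```

```text
bearing_center 0.9 [88. 94. 97.] {'mean': array([ 0.5264, -0.0664]), 'rc': array([ 0.5275, -0.0663]), 'size': array([48.1, 46. ]), 'rang': 88.4, 'longdir': 102.5, 'std': array([0.0121, 0.0128])}
bearing_center 0.79 [135. 138.  38.] {'mean': array([ 0.5095, -0.15  ]), 'rc': array([ 0.5095, -0.1498]), 'size': array([43.3, 43.5]), 'rang': 88.4, 'longdir': 166.0, 'std': array([0.011 , 0.0118])}
pad_center 0.9 [149. 124. 213.] {'mean': array([ 0.3565, -0.0182]), 'rc': array([ 0.3564, -0.0188]), 'size': array([36.5, 58.3]), 'rang': 74.3, 'longdir': 164.8, 'std': array([0.0098, 0.0158])}
pad_center 0.89 [ 84.  96. 105.] {'mean': array([0.5679, 0.0776]), 'rc': array([0.5685, 0.0785]), 'size': array([60.5, 41.4]), 'rang': 88.5, 'longdir': 79.1, 'std': array([0.0112, 0.0168])}
pad_center 0.71 [146. 121. 209.] {'mean': array([0.4603, 0.124 ]), 'rc': array([0.4606, 0.1243]), 'size': array([59.8, 39.4]), 'rang': 8.2, 'longdir': 8.0, 'std': array([0.0107, 0.0161])}
bin [ 344  119   75   88 5814] {'mean': array([ 0.5018, -0.301 ]), 'rc': array([ 0.5065, -0.301 ]), 'size': array([169.4, 205.6]), 'rang': 89.9, 'longdir': 179.1, 'std': array([0.0501, 0.0591])}
bin [  91  144   75   89 6059] {'mean': array([0.4602, 0.2945]), 'rc': array([0.4631, 0.2929]), 'size': array([169.6, 205.3]), 'rang': 87.3, 'longdir': 2.7, 'std': array([0.0492, 0.0593])}
[[ 0.42 -0.    0.91]
 [-0.91 -0.    0.42]
 [ 0.   -1.   -0.  ]] 0.1734
bearing [ 0.526 -0.067  0.006]
pad [0.567 0.08  0.012]
```

View pics/crop1.png

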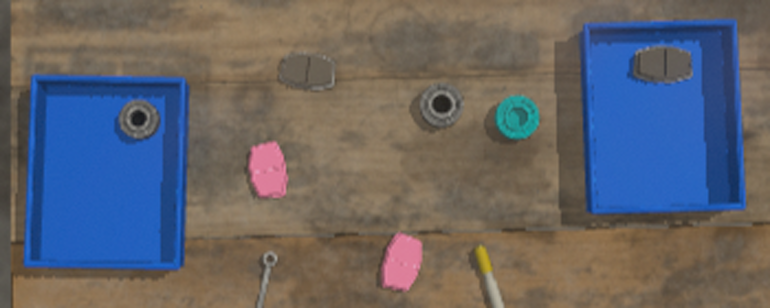

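Left bin is at (0.462, 0.294) with yaw about -0.05, right bin at (0.506, -0.301) with yaw about 0. The crop agrees with the fits: the pad's long axis is about 80° from world x. I start with the bearing, jaws along x so they clear the turquoise ring.

```bash
cat >> h.py <<'E'
def best(pos,yaw):
    q0=np.array(monitor.read_joint_pos()); c=[]
    for k in(-1,0,1):
        q=r.solve_ik(pos,rot(yaw+k*np.pi))
        if q is not None: c.append((np.abs(np.array(q)-q0).max(),k,yaw+k*np.pi,q))
    c.sort(key=lambda t:t[0]); return c[0][2],c[0][3]
def pick(xy,yaw,z,zup=.29):
    y,q=best([*xy,zup],yaw); r.movej(q)
    r.servo_line([*xy,z+.03],v=.2); r.servo_line([*xy,z],v=.06)
    f=np.array(monitor.read_force()); r.clamp()
    print("pre-force",f.round(1),"opening",round(monitor.read_opening(),4))
    r.servo_line([*xy,zup],v=.2); print("lifted opening",round(monitor.read_opening(),4),"F",np.round(monitor.read_force(),1),"t",monitor.read_time())
def place(xy,yaw,z,zup=.29):
    y,q=best([*xy,zup],yaw); r.movej(q); print("at bin opening",round(monitor.read_opening(),4))
    r.servo_line([*xy,z+.03],v=.2); r.servo_line([*xy,z],v=.05)
    print("place F",np.round(monitor.read_force(),1)); r.gripper_open()
    r.servo_line([*xy,zup],v=.2); print("t",monitor.read_time())
E
python3 - <<'E'
from h import *
pick([.5268,-.0664],0.0,.175)
E
```

```text
pre-force [-0.4 -0.3  0.1] opening 0.0453
lifted opening 0.0457 F [-0.4  0.8 -3.6] t 4.9583
```

```bash
python3 - <<'E'
from h import *
place([.417,.296],np.pi/2-.05,.183)
pick([.5680,.0780],np.radians(-9),.174)
im,d=get_image("top"); cv2.imwrite("pics/top2.png",im)
E
```

```text
at bin opening 0.0457
place F [-0.   0.7 -3.2]
t 8.8083
pre-force [-0.   0.7  0.2] opening 0.0362
lifted opening 0.036 F [-0.2 -0.1 -2.9] t 12.425
```

View pics/top2.png

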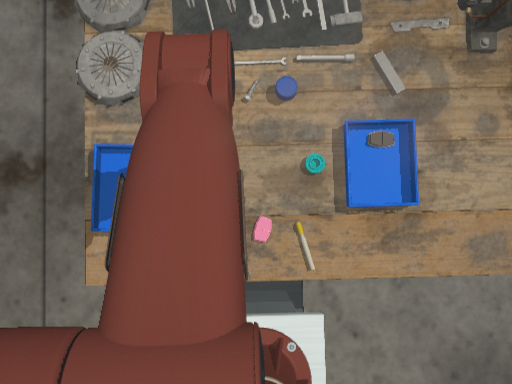

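The bearing is gone from its spot, but the arm hides its bin. The pad is held (opening 36 mm, about -2.9 N). Next I place it in the right bin.

```bash
python3 - <<'E'
from h import *
place([.459,-.301],np.pi/2,.183)
r.movej([-1.273, 0.291, -0.153, 1.127, 0, 1.431])
im,d=get_image("top"); cv2.imwrite("pics/top3.png",im); P=pts("top",d)
for q,z in(("bearing_center",.016),("pad_center",.016)):
    for g in regions_of("top",q):
        f=fit(g["mask"],z); print(q,round(g["p"],2),im[g["mask"]].mean(0).round(),f["mean"],np.percentile(P[g["mask"]][:,2],[10,50,95]).round(3),f["size"])
print(monitor.read_time())
E
```

```text
at bin opening 0.0358
place F [ 0.9  0.  -1.7]
t 16.45
bearing_center 0.83 [134. 138.  40.] [ 0.5109 -0.1488] [0.005 0.015 0.02 ] [45.8 45.9]
bearing_center 0.75 [92. 92. 91.] [0.4192 0.2945] [0.009 0.018 0.023] [47.9 45.3]
pad_center 0.87 [146. 121. 209.] [0.4602 0.1238] [0.004 0.012 0.016] [59.2 39.7]
pad_center 0.68 [89. 91. 95.] [ 0.4618 -0.2994] [0.009 0.016 0.02 ] [38.4 55.3]
pad_center 0.6 [144. 121. 207.] [ 0.3573 -0.0189] [0.003 0.011 0.016] [39.8 60. ]
17.8
```

View pics/top3.png

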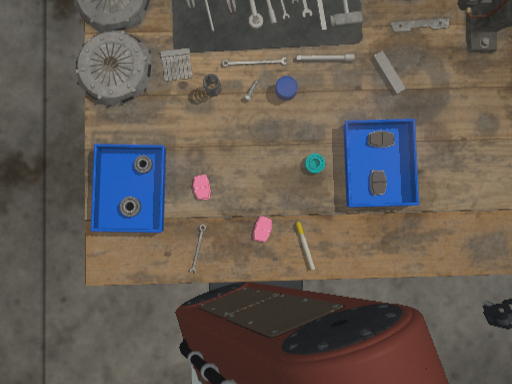

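The bearing is at (129,206) in the left bin beside the other bearing. The pad is at (378,182) in the right bin beside the other pad. Both lie flat near the middle of the empty half, and the look-alikes have not moved. The arm is clear, so I hand in.

```bash
python3 - <<'E'
from rig import *
r.wait(0.5); print(sign_off(), monitor.read_force())
E
```

```text
the job is handed in; nothing more can be done
the job is handed in; nothing more can be done
```

Both parts are sorted: the release bearing is in the left bin with the other bearing, and the lining pad is in the right bin with the other pad. I released both on the bin floor, took the arm back to its start pose and handed the job in at about 18 s of robot time.

- **Bearing:** the last top picture puts it at (0.419, 0.295), about 43 mm from its bin's middle in x and about 1 mm in y.
- **Pad:** it is at (0.462, -0.299), about 45 mm from its bin's middle in x and 2 mm in y.
- **Height and look-alikes:** both parts lie flat, with tops no more than about 23 mm above the bench, well below the rim. The turquoise and pink look-alikes were not moved.
- **Forces:** the wrist force readings I took, all between moves, stayed below 4 N.
- **Readings that disagreed:** the finger openings came out a little under the nominal widths, 45.7 mm for the 48 mm bearing and 36 mm for the 40 mm pad. Neither part slipped. Sign-off gives no verdict, and the force reading I asked for after it was not available.

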